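# Sift small nuts from a large one on a tilting bar sieve

### The job

Use the handle of the bar sieve on the grading stand. First tilt the sieve so that both small nuts fall between its bars into the compartment below while the large nut stays on the sieve; then lift it further to tip the large nut over the lip into the other compartment, and gently lower the empty sieve back onto its rest and let go.

Things in the scene. Friction and masses are not known exactly. Their poses are not given: they have to be found in the camera images.
- grader: Fixed stand: open box 272 x 120 mm, walls 60 mm high, a bar sieve hinged over it. Origin on the bench below the hinge line (which is 100 mm up); x level from handle to tipping end, y along the hinge, z up. A splitter at x = 2 mm (86 mm high) parts the catch compartment under the bars (x -116 to 0) from the one for the large nut (x 4 to 150 mm); inside width 114, floor 4 mm up.
- sieve (a joint): Tilt of the 0.4 kg steel sieve, rad: 0 level on its rest, up to 1.25 as the handle is lifted. Free, lightly damped hinge: let go, it falls back. Nuts begin to slide at 0.15 to 0.25; at 0.35 to 0.5 the small ones drop between the bars and the large one stops at the lip; it slides out over the lip at 0.65 to 1.0 (surely by 1.15). Lifting the handle takes about 3 N.
- sieve_handle (a point): Middle of the sieve's handle, a round dark bar 10 mm thick along the grader's y, 70 mm free between two arms that hold it 55 mm clear of the sieve's near wall (wall top 28 mm above the bar). Level: at x = -208 mm, 100 mm above the bench, nothing below. Moves on a 208 mm arc about the hinge line, up and towards it; pinched from above across the bar it can turn between the fingers.
- large_nut_center (a point): Centre of the large plain brass hexagon nut, 46 mm across flats, 26 mm high, about 0.22 kg. It lies flat on the solid shelf (60 mm) at the handle end of the sieve. From there four lengthwise 4 mm bars, gaps 17 mm, run 90 mm to the hinge, where a solid lip 36 mm long rises 40 degrees. Sieve inside width 101 mm.
- small_nut_a_center (a point): Centre of one small plain brass hexagon nut, 12 mm across flats, 7 mm high, about 12 g. It lies flat on the sieve's solid shelf beside the large nut.
- small_nut_b_center (a point): Centre of the other small nut, the same as the first and lying beside it on the shelf.

How it is judged:
By the outcome, as a careful person would: the job done as asked, in the order asked, and still so for the second after the job is handed in, with the robot touching nothing.
It also fails if it takes over 48 s, if anything falls off the work surface, if the arm or the gripper's body presses on something with over 40 N, if the wrist force passes 120 N, or if a joint passes its speed limit or range.

### The arm

A 7-joint arm with a two-finger parallel gripper is mounted at the origin on the work surface. World frame = base frame: x ahead of the robot, y to its left, z up, the work surface at z = 0. Lengths are in m, angles in degrees, forces in N, time in s.
With the tool pointing down it reaches from about 0.425 to 0.875 m from the base axis. Payload 4.7 kg.
Tool frame: the origin (TCP) lies at the very end of the fingers, on their centre line; the grasp point (between the pads) lies env.tcp_to_grasp behind it (env.tcp_to_grasp is the distance from the TCP to the grasp point, in m); z points along the fingers, x is the direction in which the jaws open and shut, and the axes are right-handed (so a half turn about z gives the same grasp; the last joint's range is limited). The gripper opens to 87 mm and grips with 3 to 60 N. Pads are 19 mm wide; open, the fingers measure 117 mm over their backs; the gripper's body (75 mm by 190 mm) begins 51 mm behind the grasp point.
Start: joints at [71.454, 18.392, -4.016, 83.108, 1.295, 78.541, -3.26], TCP at [0.215, -0.613, 0.223] pointing down, gripper open.
Joint ranges: [-163.93, 163.93], [-17.29, 119.83], [-79.2, 71.16], [3.27, 140.29], [-89.18, 269.18], [5.43, 117.66], [-154.24, 154.24]. Speed limits (degrees/s): [147.25, 147.25, 180, 180, 180, 180, 180].

### API

Orientations are given as [roll, pitch, yaw] about the fixed x, y, z axes, in that order (R = Rz(yaw) Ry(pitch) Rx(roll)).
In Python, from cell import env gives the robot as it stands. The module is installed in compiled form; this text tells all that it offers.
- The arm moves only by the tool send_rows, never from a script. Its argument "steps" is a list of rows, each a list of 3 entries, a list of its own where there are three numbers: the shift along the tool's x, y, z in m, then the turn, a rotation vector about the tool's x, y, z in rad, then the finger opening in m, from 0 to 0.087. A call has exactly 5 rows; each row is the pose to reach, as a shift and turn from the pose commanded when the call began, along the tool's axes at that moment; what a row does not reach only later rows make up. A row lasts 1/12 s, in which the tool goes at most 41.7 mm and 7.16 degrees, less where a joint would pass 70% of its speed; a pose out of reach is approached as far as the arm can. A call with a gripper value outside its range is refused whole. The fingers move at their own pace and stop on an object; "grip_force" is the grip in N (left out, the last holds). Time passes only in rows, so rows that repeat a pose let the fingers close, or fill a call up. It gives the time, the measured TCP pose, the force and the opening at its end, in the units of the state.
- env.get_obs(): the state, without advancing time (a new reading comes with each control period).
- env.read_camera(name): name is "scene" or "top" or "wrist"; returns a dict with "pixels" (480x640x3 uint8, red, green, blue), "fx", "fy", "cx", "cy" (pixels), "position" and "rotation" of the camera in the world. Camera axes: x right, y up, looking along -z (the intrinsics and any distortion apply to the point x, -y, -z); pixel columns grow to the right and rows downward; lengths in m; the calibration is good to about 2 mm. The wrist camera is an equidistant fisheye: a pixel r from the principal point sees the ray r / f radians off the axis. A picture is of the moment at which its call begins. There is no depth.
- env.sign_off(): hands the job in, once; it reports no verdict.
The state is a dict: "time_s": time; "qpos": joint angles; "joint_velocities": joint speeds; "effort": joint torques, N m; "tool_pos": TCP position; "tool_rot": TCP orientation; "force": force on the tool from outside, world axes, zero at the start; "wrist_torque": the same for the moment, N m; "grip_width": finger opening in m.
Only numpy, scipy, OpenCV 4.12 (cv2) and the standard library are available. Lean on these libraries where they do the work, as an engineer would, in place of code of your own. Each camera call takes 0.05 s, during which the arm holds its last target.

## Working session

There is one attempt and no reset: what is moved stays moved. The work goes in short steps, Python scripts to look and compute and a tool call to move; the robot and the scene stay as the last step left them, time stands still between calls to the robot, and variables do not carry over. Pictures are saved under pics/ and viewed, and the job is handed in when it is done.

Besides the shell and the picture viewer there is one more tool, called after ">>>" by a JSON object that holds its "method" and its "body". send_rows: Moves the arm, as the interface text tells. Its arguments: {"type":"object","properties":{"steps":{"type":"array"},"grip_force":{"type":"number"}},"required":["steps"]}

```bash
mkdir -p pics
python3 - <<'E'
from cell import env
import cv2
o=env.get_obs(); print(o, env.tcp_to_grasp)
for n in("scene","top"):
    c=env.read_camera(n); cv2.imwrite(f"pics/{n}0.png",c["pixels"][:,:,::-1]); print(n,{k:v for k,v in c.items() if k!="pixels"})
E
```

```text
{'time_s': 0.0, 'qpos': array([71.45258675, 18.44094928, -4.01519488, 83.17554806,  1.29659952,
       78.54108103, -3.26220259]), 'joint_velocities': array([-3.05628034e-02,  6.31905136e-02, -4.01435734e-06,  1.86619544e-01,
       -2.66307919e-02, -2.33100351e-02,  7.67591064e-03]), 'effort': array([-1.91778163e-04, -4.91289461e+01, -4.03922852e-01, -3.12528849e+01,
       -6.40218286e-02,  4.39026486e-02,  1.86454999e-04]), 'tool_pos': array([ 0.21517843, -0.61275433,  0.22143441]), 'tool_rot': array([ 1.79992538e+02,  1.12245211e-01, -7.06450327e+01]), 'force': array([0.17540369, 0.03619131, 0.59661574]), 'wrist_torque': array([-0.04024072,  0.01082915, -0.00641848]), 'grip_width': 0.08672464849934626} 0.0187
scene {'fx': 556.537887192655, 'fy': 556.537887192655, 'cx': 308.51380263654033, 'cy': 244.36178045658002, 'position': array([0.9592037 , 0.09928774, 0.59835494]), 'rotation': array([ 37.8226415 ,   0.26778675, 110.71594232])}
top {'fx': 492.3568559106587, 'fy': 492.3568559106587, 'cx': 320.0693108001537, 'cy': 235.0471705462335, 'position': array([ 0.4456744 , -0.05344578,  0.74856797]), 'rotation': array([  9.83383021,   0.40045344, -89.47520069])}
```

View pics/scene0.png

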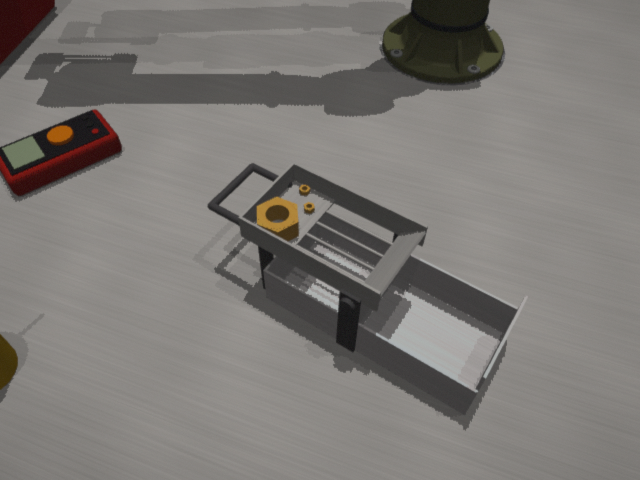

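View pics/top0.png

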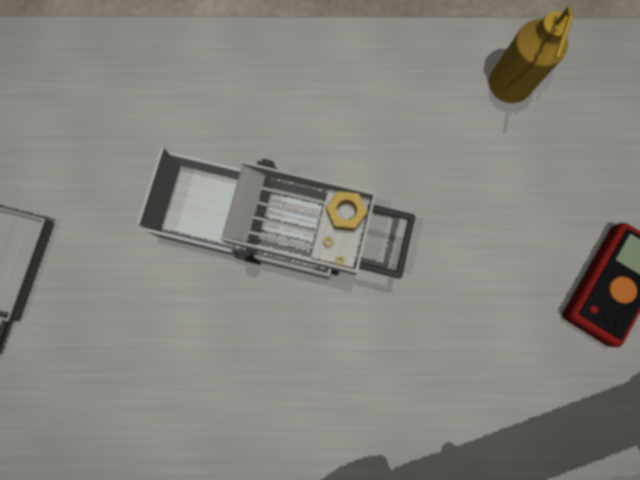

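The top view shows the grader with its handle on the right at about (408,245), its tipping end at the left, and the box corners near (165,150) and (142,228). I'll enlarge both views.

Run:
```python
import cv2
a=cv2.imread("pics/top0.png")[140:290,130:430]; cv2.imwrite("pics/topc.png",cv2.resize(a,None,fx=2.66,fy=2.66,interpolation=2))
a=cv2.imread("pics/top0.png")[195:285,340:430]; cv2.imwrite("pics/toph.png",cv2.resize(a,None,fx=6,fy=6,interpolation=2))
a=cv2.imread("pics/scene0.png")[150:270,200:350]; cv2.imwrite("pics/scc.png",cv2.resize(a,None,fx=5,fy=5,interpolation=2))
```

```text
(no output)
```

View pics/topc.png

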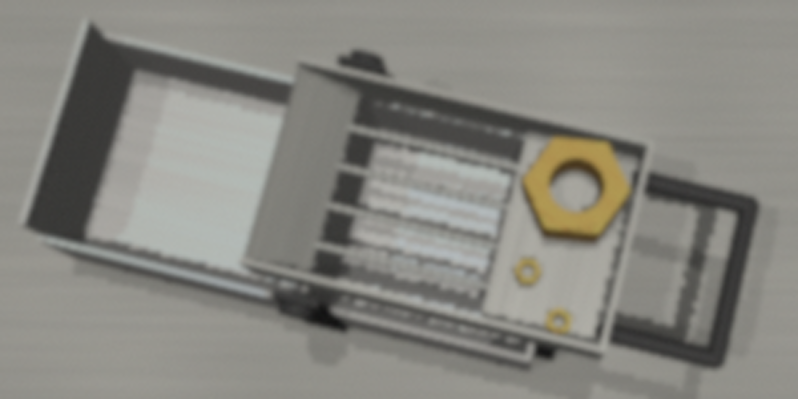

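View pics/toph.png

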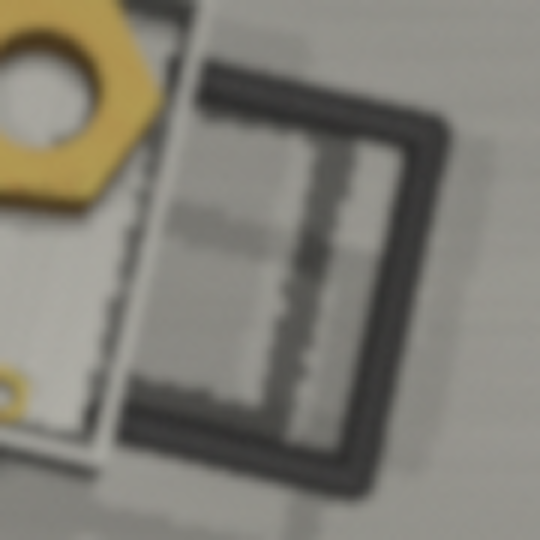

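View pics/scc.png

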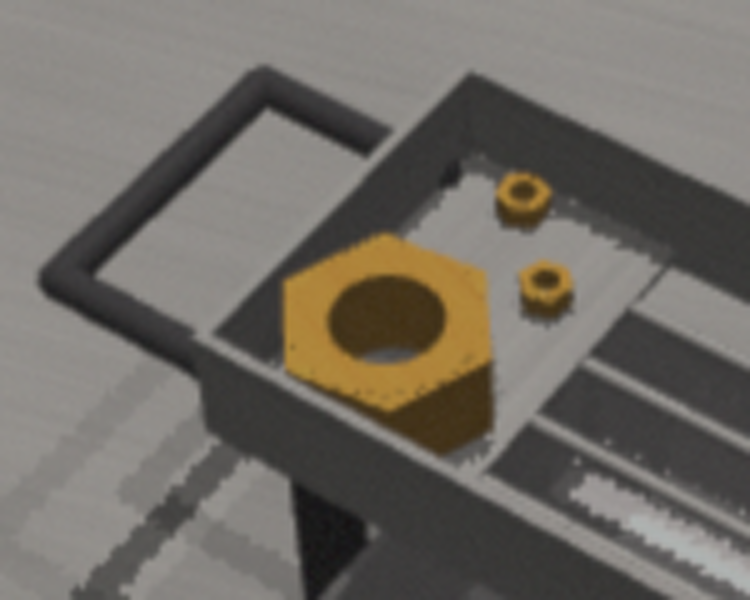

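```bash
cat > h.py <<'E'
import numpy as np, cv2
from scipy.spatial.transform import Rotation as R
from scipy.optimize import least_squares
cam={"scene":(556.538,308.514,244.362,[.9592037,.09928774,.59835494],[37.8226415,.26778675,110.71594232]),
"top":(492.357,320.069,235.047,[.4456744,-.05344578,.74856797],[9.83383021,.40045344,-89.47520069])}
def proj(n,p):
    f,cx,cy,t,r=cam[n]; q=(np.atleast_2d(p)-t)@R.from_euler('xyz',r,degrees=True).as_matrix()
    return np.c_[cx+f*q[:,0]/-q[:,2], cy-f*q[:,1]/-q[:,2]]
def onz(n,uv,z):
    f,cx,cy,t,r=cam[n]; d=R.from_euler('xyz',r,degrees=True).as_matrix()@[(uv[0]-cx)/f,-(uv[1]-cy)/f,-1]
    return np.array(t)+d*(z-t[2])/d[2]
E
python3 - <<'E'
from h import *
for n,a,b in(("top",(411.2,216.7),(399.2,274.5)),("scene",(211.6,204.4),(252.6,165.6))):
    A,B=onz(n,a,.1),onz(n,b,.1); print(n,A,B,(A+B)/2,np.linalg.norm(A-B),np.degrees(np.arctan2(*(B-A)[1::-1])))
# lip/far box wall: guess top z .06 / near wall top corners z .128
for n,a,b in(("top",(130+647/2.66,140+148/2.66),(130+605/2.66,140+352/2.66)),("scene",(200+205/5,150+338/5),(200+472/5,150+75/5))):
    A,B=onz(n,a,.128),onz(n,b,.128); print(n,A,B,(A+B)/2,np.linalg.norm(A-B),np.degrees(np.arctan2(*(B-A)[1::-1])))
E
```

```text
top [ 0.58404832 -0.17012079  0.1       ] [ 0.50614263 -0.15259304  0.1       ] [ 0.54509548 -0.16135691  0.1       ] 0.07985310968430334 167.32033740155993
scene [ 0.58209364 -0.17035     0.1       ] [ 0.50426832 -0.15143569  0.1       ] [ 0.54318098 -0.16089285  0.1       ] 0.08009076912817319 166.33993511174214
top [ 0.60558942 -0.11656034  0.128     ] [ 0.50582453 -0.09572657  0.128     ] [ 0.55570698 -0.10614346  0.128     ] 0.10191702720053246 168.20451362705012
scene [ 0.6095051  -0.11559796  0.128     ] [ 0.51131277 -0.09060675  0.128     ] [ 0.56040893 -0.10310235  0.128     ] 0.10132272422130968 165.72065964006168
```

The handle midpoint is at about (0.544, -0.161, 0.100) and both cameras agree within 2 mm. The grader's x axis points at a yaw of about 77°. I'll approach above the handle with a partial opening, jaws along the grader's x.

>>> {"method": "send_rows", "body": {"steps": [[[-0.021,-0.031,0],[0,0,0],0.04],[[-0.042,-0.061,0],[0,0,0],0.04],[[-0.063,-0.092,0],[0,0,0],0.04],[[-0.085,-0.123,0],[0,0,0],0.04],[[-0.106,-0.153,0],[0,0,0],0.04]], "grip_force": 12}}

```text
time_s: 0.52
tool_pos: [0.3254, -0.4606, 0.2221]
tool_rot: [180.0, 0.0, -70.6]
force: [0.9, 0.5, -0.2]
grip_width: 0.0615
```

>>> {"method": "send_rows", "body": {"steps": [[[-0.021,-0.031,0],[0,0,0],0.04],[[-0.042,-0.061,0],[0,0,0],0.04],[[-0.063,-0.092,0],[0,0,0],0.04],[[-0.085,-0.123,0],[0,0,0],0.04],[[-0.106,-0.153,0],[0,0,0],0.04]]}}

```text
time_s: 0.93
tool_pos: [0.4345, -0.3098, 0.2223]
tool_rot: [180.0, 0.0, -70.6]
force: [1.3, -0.5, 0.0]
grip_width: 0.0406
```

>>> {"method": "send_rows", "body": {"steps": [[[-0.021,-0.031,0],[0,0,0.113],0.04],[[-0.042,-0.061,0],[0,0,0.226],0.04],[[-0.063,-0.092,0],[0,0,0.339],0.04],[[-0.085,-0.123,0],[0,0,0.452],0.04],[[-0.106,-0.153,0],[0,0,0.565],0.04]]}}

```text
time_s: 1.35
tool_pos: [0.5419, -0.162, 0.2223]
tool_rot: [180.0, -0.0, -102.8]
force: [0.3, -1.5, 1.0]
grip_width: 0.04
```

>>> {"method": "send_rows", "body": {"steps": [[[0,0,0.01],[0,0,0],0.04],[[0,0,0.02],[0,0,0],0.04],[[0,0,0.02],[0,0,0],0.04],[[0,0,0.02],[0,0,0],0.04],[[0,0,0.02],[0,0,0],0.04]]}}

```text
time_s: 1.77
tool_pos: [0.5406, -0.1654, 0.2024]
tool_rot: [180.0, -0.0, -102.6]
force: [0.2, 0.2, -0.7]
grip_width: 0.04
```

Run:
```python
from cell import env
import cv2
for n in("scene","top","wrist"):
    c=env.read_camera(n); cv2.imwrite(f"pics/{n}1.png",c["pixels"][:,:,::-1])
print(env.get_obs())
```

```text
{'time_s': 1.9167, 'qpos': array([ 36.62851859,  10.24217141, -25.09045205,  96.26939266,
         4.51676935,  74.43533804, -91.91815853]), 'joint_velocities': array([-0.32025899,  0.03526286, -0.36370734, -0.05559563, -0.10473931,
       -0.08414273, -0.1762613 ]), 'effort': array([ 2.09046446e-02, -3.80404079e+01, -2.18530163e+00, -3.06435764e+01,
       -1.21769993e-02, -7.36708101e-02,  4.15912742e-03]), 'tool_pos': array([ 0.54128272, -0.16473983,  0.20308756]), 'tool_rot': array([-1.79951844e+02, -2.60278546e-02, -1.02597194e+02]), 'force': array([ 0.1902112 ,  0.35154114, -0.51011875]), 'wrist_torque': array([ 0.08877764,  0.02815459, -0.07589784]), 'grip_width': 0.03992498677943503}
```

Run:
```python
import cv2,numpy as np
a=cv2.imread("pics/wrist1.png");b=cv2.imread("pics/scene1.png")[100:340,160:400]
cv2.imwrite("pics/m1.png",np.hstack([cv2.resize(a[:,80:560],(400,400)),cv2.resize(b,(400,400))]))
```

```text
(no output)
```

View pics/m1.png

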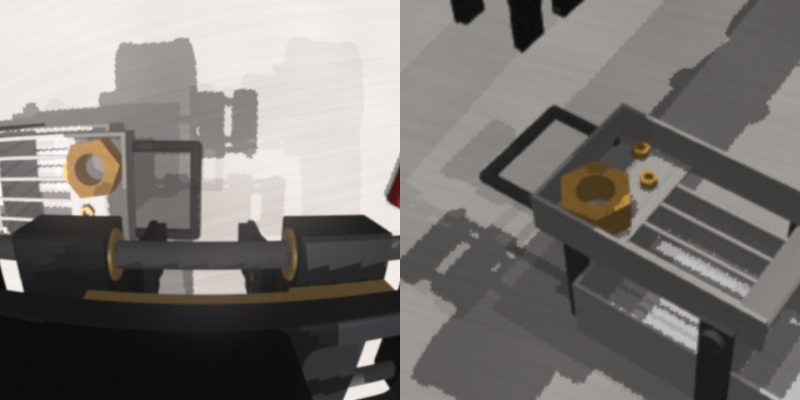

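The wrist view shows the handle bar centred between the fingers, running square to the jaws. I'll descend and close.

>>> {"method": "send_rows", "body": {"steps": [[[-0.002,-0.001,0.015],[0,0,0],0.04],[[-0.0045,-0.002,0.03],[0,0,0],0.04],[[-0.0045,-0.002,0.045],[0,0,0],0.04],[[-0.0045,-0.002,0.06],[0,0,0],0.04],[[-0.0045,-0.002,0.075],[0,0,0],0.04]]}}

```text
time_s: 2.33
tool_pos: [0.5444, -0.1603, 0.1274]
tool_rot: [-179.9, -0.0, -102.5]
force: [0.1, 0.5, 0.6]
grip_width: 0.0399
```

>>> {"method": "send_rows", "body": {"steps": [[[0,0,0.012],[0,0,0],0.04],[[0,0,0.024],[0,0,0],0.04],[[0,0,0.036],[0,0,0],0.04],[[0,0,0.046],[0,0,0],0.04],[[0,0,0.046],[0,0,0],0.04]]}}

```text
time_s: 2.75
tool_pos: [0.5428, -0.1594, 0.0792]
tool_rot: [179.8, 0.0, -102.5]
force: [-0.4, -0.1, 0.4]
grip_width: 0.0397
```

>>> {"method": "send_rows", "body": {"steps": [[[0,0,0],[0,0,0],0.03],[[0,0,0],[0,0,0],0.022],[[0,0,0],[0,0,0],0.015],[[0,0,0],[0,0,0],0.008],[[0,0,0],[0,0,0],0.004]]}}

```text
time_s: 3.17
tool_pos: [0.5448, -0.1598, 0.0822]
tool_rot: [-179.9, -0.0, -102.5]
force: [0.6, 0.5, -0.2]
grip_width: 0.0149
```

>>> {"method": "send_rows", "body": {"steps": [[[0,0,0],[0,0,0],0.0],[[0,0,0],[0,0,0],0.0],[[0,0,0],[0,0,0],0],[[0,0,0],[0,0,0],0],[[0,0,0],[0,0,0],0]]}}

```text
time_s: 3.58
tool_pos: [0.5447, -0.1598, 0.082]
tool_rot: [-180.0, -0.0, -102.5]
force: [-0.6, -0.5, 3.9]
grip_width: 0.0101
```

Run:
```python
from cell import env
import cv2,numpy as np
a=env.read_camera("wrist")["pixels"][:,80:560,::-1];b=env.read_camera("scene")["pixels"][100:340,160:400,::-1]
cv2.imwrite("pics/m2.png",np.hstack([cv2.resize(a,(400,400)),cv2.resize(b,(400,400))]))
o=env.get_obs(); print(o["time_s"],o["tool_pos"],o["tool_rot"],o["force"],o["wrist_torque"],o["grip_width"])
```

```text
3.6833 [ 0.54465514 -0.15987853  0.08199794] [-1.79956429e+02 -2.04732976e-02 -1.02507874e+02] [-0.34122783 -0.67104973  3.68637201] [ 0.05894447  0.10515017 -0.0434035 ] 0.009381572646185462
```

View pics/m2.png

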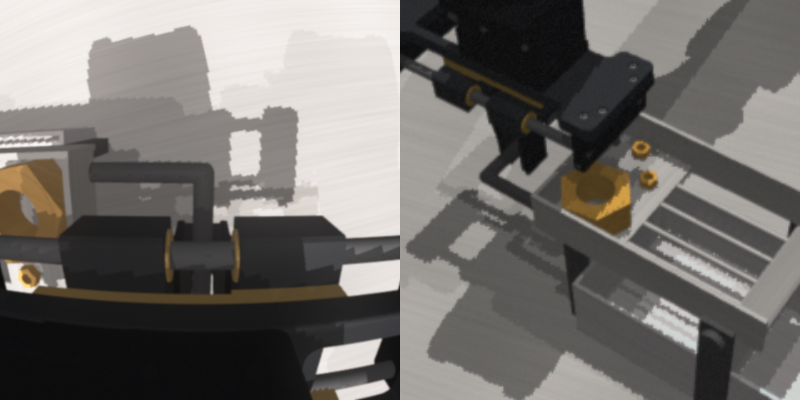

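The bar is held at a 10 mm opening. I'll lift slowly along the 208 mm arc to 0.15 rad and continue to 0.4, checking on the way.

>>> {"method": "send_rows", "body": {"steps": [[[-0.0001,0,-0.0062],[0,0,0],0],[[-0.0004,0,-0.0125],[0,0,0],0],[[-0.0008,0,-0.0187],[0,0,0],0],[[-0.0015,0,-0.0249],[0,0,0],0],[[-0.0023,0,-0.0311],[0,0,0],0]]}}

```text
time_s: 4.1
tool_pos: [0.5451, -0.1576, 0.1133]
tool_rot: [-180.0, -0.0, -102.5]
force: [3.4, -1.6, -3.1]
grip_width: 0.0093
```

>>> {"method": "send_rows", "body": {"steps": [[[-0.0009,0,-0.0051],[0,0,0],0],[[-0.0018,0,-0.0102],[0,0,0],0],[[-0.0029,0,-0.0153],[0,0,0],0],[[-0.0042,0,-0.0204],[0,0,0],0],[[-0.0055,0,-0.0254],[0,0,0],0]]}}

```text
time_s: 4.52
tool_pos: [0.5463, -0.1525, 0.1387]
tool_rot: [-180.0, -0.0, -102.5]
force: [3.5, -3.3, -3.9]
grip_width: 0.0098
```

```bash
cat > look.py <<'E'
from cell import env
import cv2,numpy as np,sys
a=env.read_camera("top")["pixels"][130:290,130:430,::-1];b=env.read_camera("scene")["pixels"][100:420,160:560,::-1]
cv2.imwrite(f"pics/{sys.argv[1]}.png",np.vstack([cv2.resize(a,(540,288)),cv2.resize(b,(390,312)) if 0 else cv2.resize(b,(540,310))[:,:]]))
o=env.get_obs(); print(o["time_s"],o["tool_pos"],o["tool_rot"],o["force"],o["wrist_torque"],o["grip_width"])
E
python3 look.py m3
```

```text
4.6167 [ 0.54630267 -0.15237309  0.13912234] [-1.79942441e+02 -5.53037518e-02 -1.02500485e+02] [ 2.68665486 -3.68029495 -2.27450141] [-0.69794517 -0.64470978 -0.057243  ] 0.009667136636213451
```

View pics/m3.png

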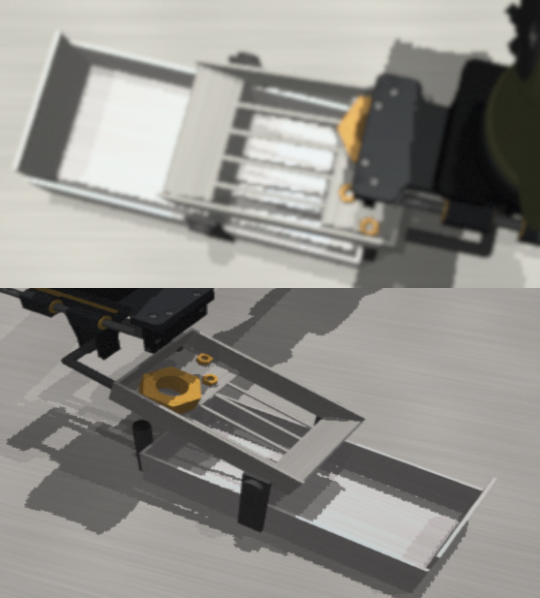

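The sieve is at about 0.275 rad and all three nuts are still on the shelf. I'll go on in small steps.

>>> {"method": "send_rows", "body": {"steps": [[[-0.0009,0,-0.003],[0,0,0],0],[[-0.0018,0,-0.006],[0,0,0],0],[[-0.0028,0,-0.009],[0,0,0],0],[[-0.0038,0,-0.012],[0,0,0],0],[[-0.0048,0,-0.0148],[0,0,0],0]]}}

```text
time_s: 5.03
tool_pos: [0.5473, -0.1481, 0.1532]
tool_rot: [-179.9, -0.1, -102.5]
force: [4.2, -4.0, -0.8]
grip_width: 0.0092
```

```bash
python3 look.py m4
```

```text
5.1333 [ 0.54733707 -0.14799983  0.15349363] [-1.79938922e+02 -6.11649788e-02 -1.02513283e+02] [ 3.13427757 -3.97509711 -0.79747924] [-0.83504214 -0.68823138 -0.02301646] 0.009609291690377804
```

View pics/m4.png

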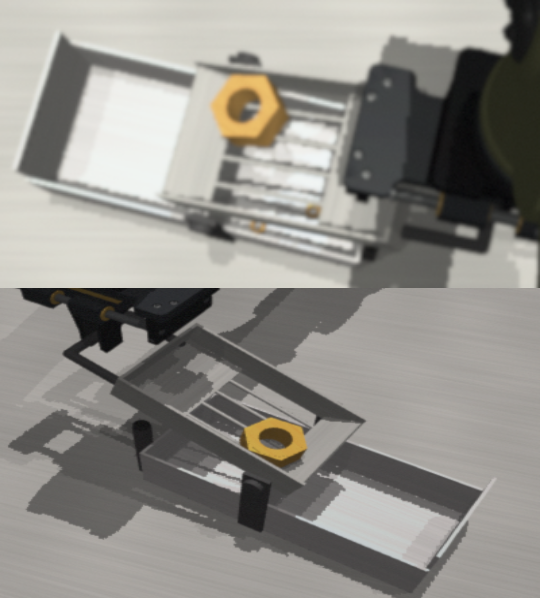

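All the nuts have slid. The large nut stopped at the lip, and the small ones show between or under the bars at about (312,211) and (258,226). I'll hold still and check that they really dropped.

>>> {"method": "send_rows", "body": {"steps": [[[0,0,0],[0,0,0],0],[[0,0,0],[0,0,0],0],[[0,0,0],[0,0,0],0],[[0,0,0],[0,0,0],0],[[0,0,0],[0,0,0],0]]}}

```text
time_s: 5.55
tool_pos: [0.5473, -0.1482, 0.1529]
tool_rot: [-179.9, -0.1, -102.5]
force: [3.9, -4.2, -1.4]
grip_width: 0.0093
```

Run:
```python
from cell import env
import cv2,numpy as np
a=env.read_camera("top")["pixels"][150:290,215:355,::-1];b=env.read_camera("scene")["pixels"][160:300,240:400,::-1]
cv2.imwrite("pics/m5.png",np.hstack([cv2.resize(a,(400,400),interpolation=2),cv2.resize(b,(400,350),interpolation=2).copy() if 0 else cv2.resize(b,(400,400),interpolation=2)]))
```

```text
(no output)
```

View pics/m5.png

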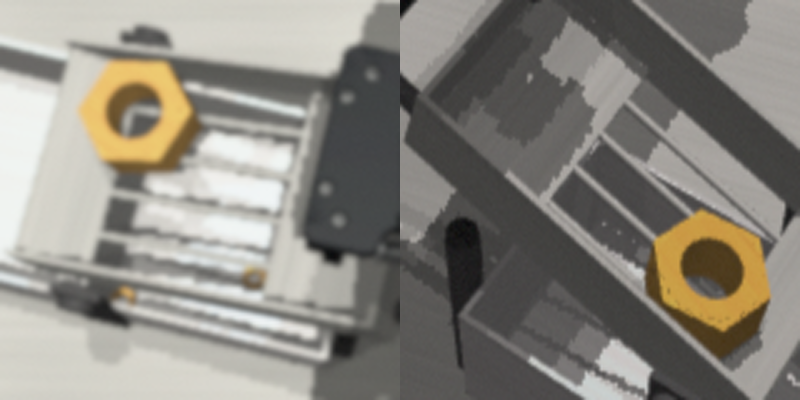

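Run:
```python
from h import *
y=np.radians(77.3); ex=np.array([np.cos(y),np.sin(y)]); ey=np.array([-ex[1],ex[0]])
O=np.array([.5445,-.160])+.208*ex
for uv in((304.3,247),(257.7,252.9)):
  for z in(.008,.05,.1):
    p=onz("top",uv,z); d=p[:2]-O; print(uv,z,d@ex,d@ey,proj("scene",p))
```

```text
(304.3, 247) 0.008 -0.07224358523487483 0.0194641895263359 [[332.30205823 266.87453614]]
(304.3, 247) 0.05 -0.07527975768370762 0.025156447311713598 [[333.62614376 243.14031151]]
(304.3, 247) 0.1 -0.07889424869422289 0.03193294467525864 [[335.3553116 212.144989 ]]
(257.7, 252.9) 0.008 -0.005447439744857977 0.04438701257825801 [[386.76413939 276.87164297]]
(257.7, 252.9) 0.05 -0.012271837210471773 0.04866581662193435 [[387.16567384 252.63634674]]
(257.7, 252.9) 0.1 -0.020396119907631013 0.05375963095964421 [[387.68976128 221.0041562 ]]
```

Back-projection puts both small nuts on the catch floor at grader x ≈ -72 and -5 mm, and the sieve bars are clear of them. I'll tilt further.

>>> {"method": "send_rows", "body": {"steps": [[[-0.0038,0,-0.0097],[0,0,0],0],[[-0.0081,0,-0.0192],[0,0,0],0],[[-0.0129,0,-0.0284],[0,0,0],0],[[-0.0181,0,-0.0374],[0,0,0],0],[[-0.0237,0,-0.0461],[0,0,0],0]]}}

```text
time_s: 6.07
tool_pos: [0.5522, -0.126, 0.1996]
tool_rot: [-180.0, -0.1, -102.6]
force: [2.8, -5.0, 0.8]
grip_width: 0.0095
```

```bash
python3 look.py m6
```

```text
6.1667 [ 0.55241638 -0.12529921  0.20075236] [-1.79902137e+02 -1.52723833e-01 -1.02505856e+02] [ 1.38077956 -5.46749016  1.79424914] [-1.28798499 -0.29806553 -0.07804784] 0.009564971144828583
```

View pics/m6.png

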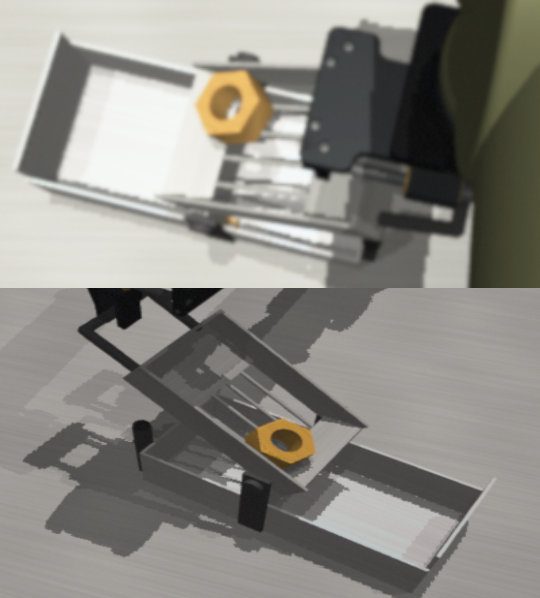

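The sieve is at about 0.6 rad with the large nut still at the lip. Continuing.

>>> {"method": "send_rows", "body": {"steps": [[[-0.0049,0,-0.0068],[0,0,0],0],[[-0.01,0,-0.0134],[0,0,0],0],[[-0.0153,0,-0.0197],[0,0,0],0],[[-0.0209,0,-0.0259],[0,0,0],0],[[-0.0268,0,-0.0318],[0,0,0],0]]}}

```text
time_s: 6.58
tool_pos: [0.5578, -0.1008, 0.2315]
tool_rot: [-180.0, -0.2, -102.6]
force: [1.0, -6.9, 4.7]
grip_width: 0.0096
```

>>> {"method": "send_rows", "body": {"steps": [[[-0.003,0,-0.0028],[0,0,0],0],[[-0.0061,0,-0.0057],[0,0,0],0],[[-0.0092,0,-0.0084],[0,0,0],0],[[-0.0124,0,-0.0111],[0,0,0],0],[[-0.0124,0,-0.0111],[0,0,0],0]]}}

```text
time_s: 7.0
tool_pos: [0.5609, -0.0878, 0.2433]
tool_rot: [-179.9, -0.2, -102.6]
force: [1.1, -6.8, 5.1]
grip_width: 0.0091
```

```bash
python3 look.py m7
```

```text
7.1 [ 0.56077687 -0.08832774  0.24290212] [-179.89924995   -0.18065131 -102.60359718] [ 1.51646293 -5.92522229  5.46590457] [-1.34219839 -0.2391726  -0.08392852] 0.009512249744078455
```

View pics/m7.png

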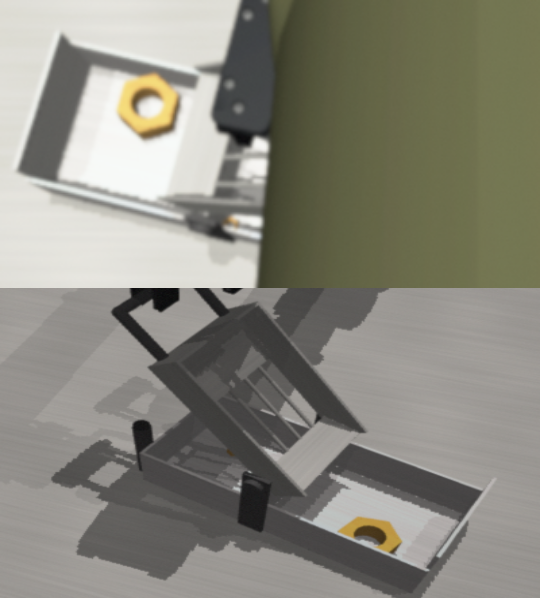

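The large nut lies flat in its own compartment and the sieve is empty. I'll lower it along the same arc.

>>> {"method": "send_rows", "body": {"steps": [[[0.0063,0,0.0054],[0,0,0],0],[[0.0124,0,0.0111],[0,0,0],0],[[0.0183,0,0.017],[0,0,0],0],[[0.0239,0,0.0232],[0,0,0],0],[[0.0292,0,0.0295],[0,0,0],0]]}}

```text
time_s: 7.52
tool_pos: [0.554, -0.1162, 0.2123]
tool_rot: [-180.0, -0.1, -102.6]
force: [2.2, -4.5, 2.9]
grip_width: 0.0097
```

>>> {"method": "send_rows", "body": {"steps": [[[0.0051,0,0.0066],[0,0,0],0],[[0.01,0,0.0134],[0,0,0],0],[[0.0145,0,0.0203],[0,0,0],0],[[0.0188,0,0.0274],[0,0,0],0],[[0.0228,0,0.0348],[0,0,0],0]]}}

```text
time_s: 7.93
tool_pos: [0.5488, -0.1376, 0.1768]
tool_rot: [180.0, -0.0, -102.5]
force: [0.7, -5.5, 2.2]
grip_width: 0.0092
```

>>> {"method": "send_rows", "body": {"steps": [[[0.0037,0,0.0074],[0,0,0],0],[[0.0071,0,0.015],[0,0,0],0],[[0.0102,0,0.0227],[0,0,0],0],[[0.0129,0,0.0306],[0,0,0],0],[[0.0154,0,0.0385],[0,0,0],0]]}}

```text
time_s: 8.35
tool_pos: [0.5454, -0.152, 0.1379]
tool_rot: [179.9, -0.0, -102.5]
force: [-0.6, -4.6, 0.4]
grip_width: 0.0093
```

>>> {"method": "send_rows", "body": {"steps": [[[0.0021,0,0.0081],[0,0,0],0],[[0.004,0,0.0162],[0,0,0],0],[[0.0051,0,0.0223],[0,0,0],0],[[0.0061,0,0.0285],[0,0,0],0],[[0.0068,0,0.0347],[0,0,0],0]]}}

```text
time_s: 8.77
tool_pos: [0.544, -0.1583, 0.1034]
tool_rot: [179.9, -0.0, -102.5]
force: [-1.8, -4.3, -0.1]
grip_width: 0.0096
```

>>> {"method": "send_rows", "body": {"steps": [[[0.0005,0,0.0041],[0,0,0],0],[[0.0008,0,0.0082],[0,0,0],0],[[0.001,0,0.0124],[0,0,0],0],[[0.0012,0,0.0155],[0,0,0],0],[[0.0013,0,0.018],[0,0,0],0]]}}

```text
time_s: 9.18
tool_pos: [0.5437, -0.1595, 0.0857]
tool_rot: [179.9, -0.0, -102.5]
force: [-2.4, -3.7, -0.9]
grip_width: 0.0092
```

```bash
python3 look.py m8
```

```text
9.2833 [ 0.54371735 -0.15948079  0.08564876] [ 1.79912392e+02  1.50201459e-03 -1.02493809e+02] [-2.14771317 -3.41174271 -1.6535731 ] [-0.8428154   0.57901481 -0.0538388 ] 0.009735383433659097
```

View pics/m8.png

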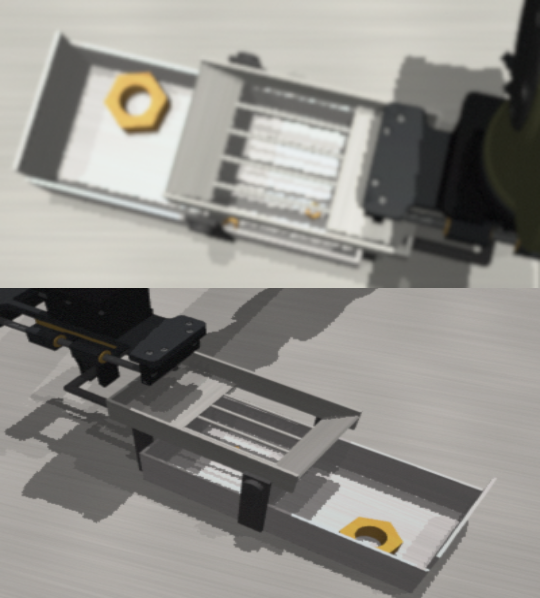

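Almost down. I'll lower slowly and watch for the rest to take the load.

>>> {"method": "send_rows", "body": {"steps": [[[0,0,0.0006],[0,0,0],0],[[0,0,0.0012],[0,0,0],0],[[0,0,0.0018],[0,0,0],0],[[0,0,0.0024],[0,0,0],0],[[0,0,0.003],[0,0,0],0]]}}

```text
time_s: 9.7
tool_pos: [0.5437, -0.1595, 0.0832]
tool_rot: [179.9, -0.0, -102.5]
force: [-3.7, -4.8, -1.7]
grip_width: 0.0095
```

>>> {"method": "send_rows", "body": {"steps": [[[0,0,0.0003],[0,0,0],0],[[0,0,0.0006],[0,0,0],0],[[0,0,0.0009],[0,0,0],0],[[0,0,0.0012],[0,0,0],0],[[0,0,0.0012],[0,0,0],0]]}}

```text
time_s: 10.12
tool_pos: [0.5437, -0.1595, 0.082]
tool_rot: [179.9, -0.0, -102.5]
force: [-3.6, -4.4, -1.2]
grip_width: 0.0095
```

>>> {"method": "send_rows", "body": {"steps": [[[0,0,0.0004],[0,0,0],0],[[0,0,0.0008],[0,0,0],0],[[0,0,0.0012],[0,0,0],0],[[0,0,0.0015],[0,0,0],0],[[0,0,0.0015],[0,0,0],0]]}}

```text
time_s: 10.53
tool_pos: [0.5438, -0.1595, 0.0805]
tool_rot: [179.9, -0.0, -102.5]
force: [-2.3, -4.3, -2.1]
grip_width: 0.0093
```

>>> {"method": "send_rows", "body": {"steps": [[[0,0,0.0004],[0,0,0],0],[[0,0,0.0008],[0,0,0],0],[[0,0,0.0012],[0,0,0],0],[[0,0,0.0015],[0,0,0],0],[[0,0,0.0015],[0,0,0],0]]}}

```text
time_s: 10.95
tool_pos: [0.5438, -0.1595, 0.0803]
tool_rot: [179.9, -0.0, -102.5]
force: [-6.3, -3.5, 5.7]
grip_width: 0.0091
```

Contact with the rest: the upward force rose to +5.7 N and the tool stopped moving down. I'll open gently.

>>> {"method": "send_rows", "body": {"steps": [[[0,0,-0.0008],[0,0,0],0.01],[[0,0,-0.0008],[0,0,0],0.014],[[0,0,-0.0008],[0,0,0],0.02],[[0,0,-0.0008],[0,0,0],0.028],[[0,0,-0.0008],[0,0,0],0.036]]}}

```text
time_s: 11.37
tool_pos: [0.5453, -0.1581, 0.0803]
tool_rot: [-179.9, 0.1, -102.4]
force: [0.0, -0.0, -0.1]
grip_width: 0.026
```

>>> {"method": "send_rows", "body": {"steps": [[[0,0,0],[0,0,0],0.04],[[0,0,0],[0,0,0],0.04],[[0,0,0],[0,0,0],0.04],[[0,0,0],[0,0,0],0.04],[[0,0,0],[0,0,0],0.04]]}}

```text
time_s: 11.78
tool_pos: [0.5444, -0.1596, 0.0799]
tool_rot: [-180.0, 0.0, -102.5]
force: [-0.0, -0.3, -0.4]
grip_width: 0.0398
```

Run:
```python
from cell import env
import cv2
cv2.imwrite("pics/w9.png",env.read_camera("wrist")["pixels"][:,:,::-1])
o=env.get_obs(); print(o["tool_pos"],o["force"],o["grip_width"])
```

```text
[ 0.54434797 -0.15965818  0.07993177] [0.34272886 0.70656343 0.18045325] 0.03990710278646622
```

View pics/w9.png

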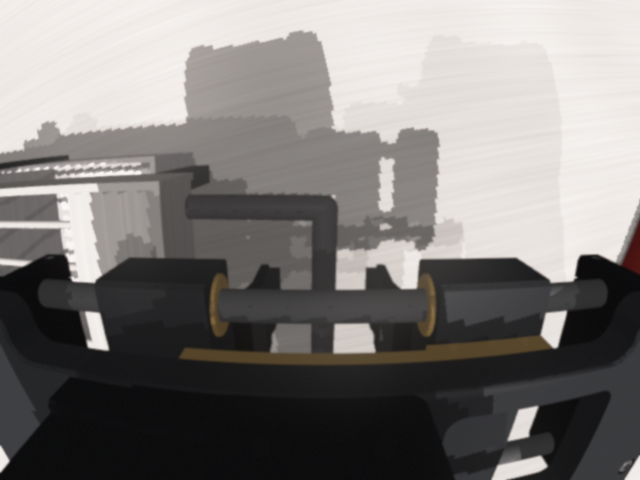

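The fingers are clear on both sides of the bar, which sits at about column 322 between fingers at 265 and 378. I'll retreat straight up, then away from the grader.

>>> {"method": "send_rows", "body": {"steps": [[[0,0,-0.012],[0,0,0],0.04],[[0,0,-0.03],[0,0,0],0.04],[[0,0,-0.05],[0,0,0],0.04],[[0,0,-0.07],[0,0,0],0.04],[[0,0,-0.09],[0,0,0],0.04]]}}

```text
time_s: 12.25
tool_pos: [0.5445, -0.1596, 0.1719]
tool_rot: [-180.0, -0.0, -102.5]
force: [0.1, -0.6, 0.1]
grip_width: 0.0399
```

>>> {"method": "send_rows", "body": {"steps": [[[0.02,0,-0.02],[0,0,0],0.04],[[0.05,0,-0.04],[0,0,0],0.04],[[0.08,0,-0.05],[0,0,0],0.04],[[0.1,0,-0.06],[0,0,0],0.04],[[0.12,0,-0.06],[0,0,0],0.04]]}}

```text
time_s: 12.67
tool_pos: [0.519, -0.2791, 0.2338]
tool_rot: [-179.7, -0.1, -102.6]
force: [0.6, 0.8, -0.3]
grip_width: 0.0402
```

>>> {"method": "send_rows", "body": {"steps": [[[0.02,0,0],[0,0,0],0.04],[[0.02,0,0],[0,0,0],0.04],[[0.02,0,0],[0,0,0],0.04],[[0.02,0,0],[0,0,0],0.04],[[0.02,0,0],[0,0,0],0.04]]}}

```text
time_s: 13.08
tool_pos: [0.5147, -0.2946, 0.2303]
tool_rot: [-180.0, 0.0, -102.4]
force: [0.1, -0.9, 0.4]
grip_width: 0.0399
```

```bash
python3 look.py m10
```

```text
13.1833 [ 0.51463339 -0.29485821  0.23016757] [-1.79989008e+02  1.25449782e-02 -1.02369620e+02] [ 1.20975601 -0.20639243  0.41589409] [0.06592404 0.04689174 0.00333479] 0.03983989169298384
```

View pics/m10.png

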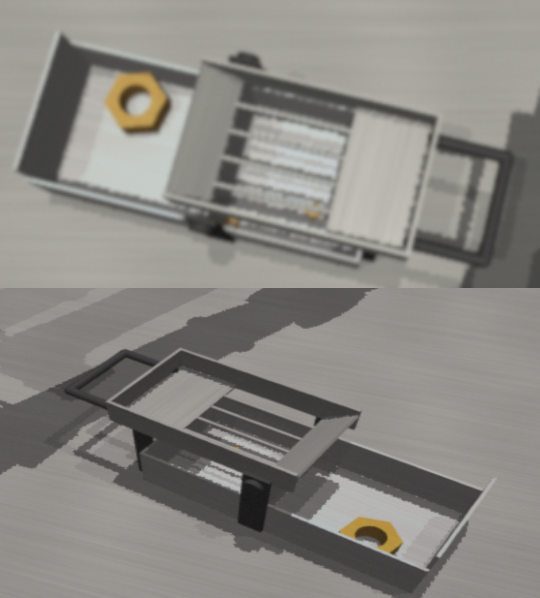

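The sieve is level on its rest and empty. The large nut is in the far compartment at about (137,101), and both small nuts are under the bars at about (312,212) and (232,221). The gripper is clear.

```bash
python3 -c "
from cell import env
print(env.sign_off())"
```

```text
the job is handed in; nothing more can be done
None
```

The sieve job is done and handed in at about 13 s on the robot's clock, well under the 48 s limit.

- **Small nuts:** I tilted the sieve to about 0.35 rad. Both small nuts dropped through the bars while the large nut stopped at the lip. Back-projecting the top view at floor height put them at grader x of about -72 mm and -5 mm, inside the catch compartment. The second one lies close to the splitter.
- **Large nut:** I lifted on to about 0.88 rad. By the look at the end of that lift, the nut was over the lip and in the other compartment.
- **Lowering:** I brought the empty sieve back down along the same arc until the rest took the load, with about 6 N upward on the tool. Then I opened the fingers and moved away.

The last pictures show the sieve level and empty, all three nuts where they belong, and the arm well clear. The largest wrist force I read was about 9 N. No check failed or disagreed, though I saw forces only at the end of each move and in the readings between moves.

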